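Fit the eared die plate into the stamping press's die holder

ROBOT

A 7-joint arm with a two-finger parallel gripper is mounted at the origin on the work surface. World frame = base frame: x ahead of the robot, y to its left, z up, the work surface at z = 0. Lengths are in m, angles in rad, forces in N, time in s.
With the tool pointing down it reaches from about 0.425 to 0.875 m from the base axis. Payload 4.7 kg.
Tool frame: the origin (TCP) lies between the finger pads; the fingertips stand 14 mm ahead of it and the grasp point (between the pads) lies 5 mm behind it; z points along the fingers, y is the line along which they close (so a half turn about z gives the same grasp; the last joint's range is limited). The gripper opens to 87 mm and grips with 3 to 60 N. Pads are 19 mm wide; open, the fingers measure 117 mm over their backs; the gripper's body (75 mm by 190 mm) begins 51 mm behind the grasp point.
Start: joints at [-1.198, 0.321, -0.07, 1.45, 0.023, 1.371, -0.057], TCP at [0.228, 0.609, 0.237] pointing down, gripper open.
Joint ranges: [-2.86, 2.86], [-0.3, 2.09], [-1.38, 1.24], [0.06, 2.45], [-1.56, 4.7], [0.09, 2.05], [-2.69, 2.69]. Speed limits (rad/s): [2.57, 2.57, 3.14, 3.14, 3.14, 3.14, 3.14].

INTERFACE

Orientations are given as a rotation vector (axis times angle).
In Python, from bench import get_state, get_image, camera_params, close_job gives the robot as it stands. The module is installed in compiled form; this text tells all that it offers.
- The arm moves only by the tool arm_command, never from a script. Its argument "motion" is a list of rows, each a list of 5 numbers: the finger opening in mm, from 0 to 87, then the shift along the tool's x, y, z in mm, then the turn about the tool's z in degrees. In form: [[gripper, x, y, z, spin], ...]. A call has 1 to 5 rows; each row is the pose to reach, as a shift and turn from the pose commanded when the call began, along the tool's axes at that moment; what a row does not reach only later rows make up. A row lasts 1/12 s, in which the tool goes at most 41.7 mm and 7.16 degrees, less where a joint would pass 70% of its speed; a pose out of reach is approached as far as the arm can. A call with a gripper value outside its range is refused whole. The fingers move at their own pace and stop on an object; "newtons" is the grip in N (left out, the last holds). Time passes only in rows, so rows that repeat a pose let the fingers close. It gives the time, the measured TCP pose, the force, the opening and the grip force at its end, in the units of the state.
- get_state(): the state, without advancing time (a new reading comes with each control period).
- get_image(name): name is "scene" or "top" or "wrist"; returns (picture, depth): 400x640x3 uint8, red, green, blue; 400x640 float32, m along the optical axis (not along the pixel's ray), 0 where there is no reading.
- camera_params(name): a dict with "intrinsics" (3x3 intrinsics, pixels), "extrinsics" (4x4, takes a point from camera to world coordinates). Camera axes: x right, y down, z forward; pixel columns grow to the right and rows downward; lengths in m; the calibration is good to about 2 mm. A picture is of the moment at which its call begins: read the wrist's pose just before it. camera_params takes no time and is no camera call; for the wrist camera it gives the pose at the moment of the call.
- close_job(): hands the job in; it is judged then, once.
The state is a dict: "time": time; "joint_positions": joint angles; "qd": joint speeds; "joint_torque": joint torques, N m; "position": TCP position; "tool_rot": TCP orientation; "ft_force": force on the tool from outside, world axes, zero at the start; "torque": the same for the moment, N m; "grip_width": opening from 0.0 (shut) to 1.0 (fully open); "grip_force": force on a finger pad.
Only numpy, scipy, OpenCV 4.12 (cv2) and the standard library are available. Lean on these libraries where they do the work, as an engineer would, in place of code of your own. Each camera call takes 0.05 s, during which the arm holds its last target. There are 200 camera calls.

TASK

Take the die plate with the two ears and slide its ears down into the slots of the die holder, between the spring clips. Press it home on the holder's bed with a firm, steady push of about 20 N, never more than 25 N, so that it bottoms with its whole underside, then let go and leave it lying flat there; leave everything else on the bench where it is.

Things in the scene. Friction and masses are not known exactly. Their poses are not given: they have to be found in the camera images.
- die_plate: Loose steel plate lying flat, 70 x 44 x 8 mm (y, x, z), with an ear in the middle of each 44 mm edge: each ear sticks out 14 mm in y, 12 mm wide in x, 8 mm thick; 98 mm over the ears. About 0.25 kg (varies by a third). An upright grip rib stands on its middle. Origin: centre of the underside; z up. Fits either way round.
- rib_top (a point): Centre of the top of the die plate's grip rib, 43 mm above the plate's underside. The rib is dark steel, 10 mm thick (plate's x), 34 mm long (y), fixed to the plate and strong enough to press down by.
- holder: Die holder fixed to the bench: dark base block 140 (y) x 60 (x) x 12 mm high, a slotted post at each y end. The slots lie at x = 0, open at the top, between pillars with inner faces at x = +-10 mm; pillars span |y| = 36.5 to 52 mm, up to z = 39 mm, with lead-ins to 45 mm. The plate's 70 mm body has 1.5 mm to spare at each end. Origin: centre of the underside; ears go along y, z up.
- slot_a (a point): Top of the slot at the holder's +y end: midway between its two spring clips' upper ends, 44.5 mm from the holder's centre, 48 mm above the bench. Each slot has a brass leaf clip on either wall: straight faces from 18 to 36 mm above the bench, 9 mm apart when empty, each yielding up to 2.7 mm, flared at the top to about 17 mm apart.
- slot_b (a point): The same at the -y end. All four clips together resist the ears' entry with up to about 10 N while the plate's underside goes from 42 to 34 mm above the bench, then drag steadily with about 3 to 8 N down to the bed; beyond that the force rises steeply. They hold by friction only and do not pull the plate in.
- bed: The aluminium bed between the posts, on which the plate's underside must bottom. Origin fixed, 12 mm above the holder's origin. The bed's top face stands on packing of unknown thickness: it lies anywhere from 2 to 10 mm above this origin (14 to 22 mm above the bench), differs each time and is not measured, so it must be felt. It is firm: it gives about 1 mm at 20 N.
- plain_plate: Another loose steel plate, not to be used: plain rectangle 98 x 44 x 8 mm without ears, the same grip rib. Origin: centre of the underside.
- round_plate: Another loose steel plate, not to be used: a disc 68 mm across, 8 mm thick, the same grip rib. Origin: centre of the underside.
- mallet: A loose hammer lying at the far side. Bystander.
- tape_roll: A loose cardboard ring, 80 mm across, 24 mm high. Bystander.
- thread_cone: A loose pale cone, 56 mm across, 85 mm high, standing. Bystander.
- rivet_jar: A loose small jar, 56 mm across, 60 mm high. Bystander.
- driver: A loose screwdriver lying on the left. Bystander.
Mind the look-alikes: they are no part of the job. What is shaped like the die_plate but turquoise is not meant. Leave any pink look-alike of the holder alone.

How it is judged:
By the outcome, as a careful person would: the job done as asked, in the order asked, and still so for the second after the job is handed in, with the robot touching nothing.
It also fails if it takes over 51 s, if anything falls off the work surface, if the arm or the gripper's body presses on something with over 40 N, if the wrist force passes 120 N, or if a joint passes its speed limit or range.

## Working session

There is one attempt and no reset: what is moved stays moved. The work goes in short steps, Python scripts to look and compute and a tool call to move; the robot and the scene stay as the last step left them, time stands still between calls to the robot, and variables do not carry over. Pictures are saved under pics/ and viewed, at most 10 in all, crops included, and the job is handed in when it is done.

Besides the shell and the picture viewer there is one more tool, called after "Emit:" as a command line: name --pt "numbers of a row" for each row, then --argument value for the rest. arm_command: Moves the arm, as the interface text tells. Its arguments: {"type":"object","properties":{"motion":{"type":"array"},"newtons":{"type":"number"}},"required":["motion"]}

```bash
mkdir -p pics; cat > h.py <<'E'
import numpy as np, cv2
from bench import get_state, get_image, camera_params, close_job
from scipy.spatial.transform import Rotation as R
def snap(n,f=None):
    p=camera_params(n); im,d=get_image(n)
    if f: cv2.imwrite('pics/'+f,im[:,:,::-1])
    return im,d,np.array(p['intrinsics']),np.array(p['extrinsics'])
def ray(uv,z,K,E):
    "pixel -> world point on plane z"
    r=E[:3,:3]@np.linalg.solve(K,[uv[0],uv[1],1.]); o=E[:3,3]
    return o+r*(z-o[2])/r[2]
def cloud(d,K,E):
    v,u=np.indices(d.shape); P=np.stack([(u-K[0,2])/K[0,0]*d,(v-K[1,2])/K[1,1]*d,d],-1)
    return P@E[:3,:3].T+E[:3,3]
def totool(p):
    s=get_state(); return R.from_rotvec(s['tool_rot']).inv().apply(np.array(p)-s['position'])*1000
E
python3 - <<'E'
from h import *
for n in('top','scene'):
    im,d,K,E=snap(n,n+'0.png'); np.savez(n+'0.npz',im=im,d=d,K=K,E=E); print(n,K.round(1).tolist(),E.round(3).tolist())
s=get_state(); print(s)
E
```

```text
top [[433.6, 0.0, 320.4], [0.0, 433.6, 199.0], [0.0, 0.0, 1.0]] [[0.027, -0.98, 0.196, 0.312], [-1.0, -0.029, -0.006, 0.036], [0.011, -0.196, -0.981, 1.265], [0.0, 0.0, 0.0, 1.0]]
scene [[431.9, 0.0, 326.0], [0.0, 431.9, 198.9], [0.0, 0.0, 1.0]] [[0.758, 0.566, -0.324, 0.935], [0.652, -0.648, 0.394, -0.45], [0.013, -0.51, -0.86, 1.146], [0.0, 0.0, 0.0, 1.0]]
{'time': 0.1, 'joint_positions': array([-1.19788371,  0.32175696, -0.07005713,  1.4515467 ,  0.02260126,
        1.37078467, -0.05692457]), 'qd': array([ 0.00049   , -0.00161734,  0.00032484, -0.00203535,  0.0007613 ,
        0.00027583, -0.00111837]), 'joint_torque': array([-1.52525549e-04, -4.92571235e+01, -4.05798331e-01, -3.13397849e+01,
       -6.41973526e-02,  3.94578825e-02,  6.03315380e-05]), 'position': array([0.22815329, 0.60814761, 0.23556855]), 'tool_rot': array([-5.60601471e-01, -3.09096114e+00,  2.66584114e-03]), 'ft_force': array([-0.27209563,  0.19581262,  0.41713367]), 'torque': array([0.06280065, 0.06250863, 0.02303943]), 'grip_force': 0.0, 'grip_width': 0.9977853046858458}
```

View pics/top0.png

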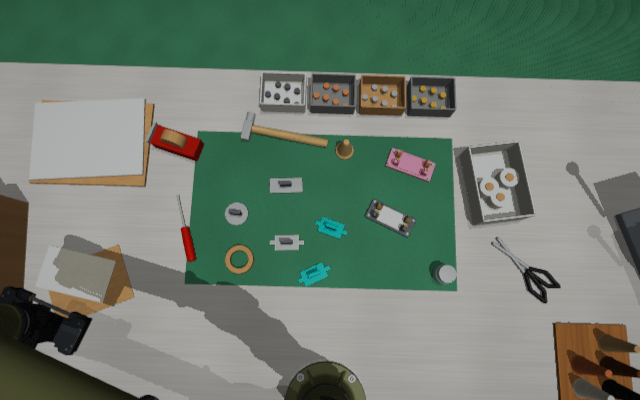

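View pics/scene0.png

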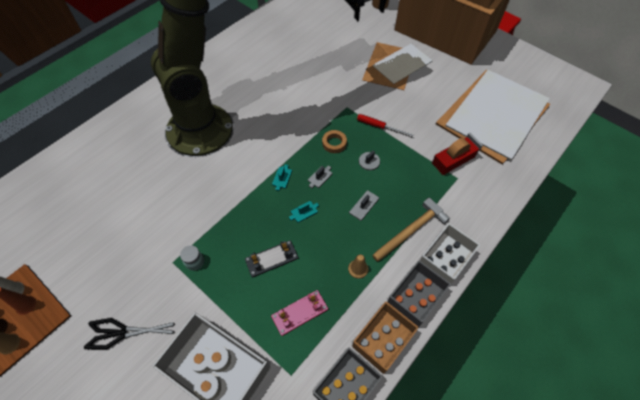

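The top view shows the grey eared die plate at about (287,242). The dark holder with its white bed is at (390,217), the pink decoy at (410,164), and the turquoise ones at (331,228) and (314,273).

```bash
python3 - <<'E'
from h import *
f=np.load('top0.npz'); im,d,K,E=[f[k] for k in('im','d','K','E')]
P=cloud(d,K,E)
def blob(m,u0,u1,v0,v1):
    k=np.zeros(m.shape,bool); k[v0:v1,u0:u1]=m[v0:v1,u0:u1]; return k
hsv=cv2.cvtColor(im,cv2.COLOR_RGB2HSV)
grey=hsv[...,1]<70
for n,b,z in(('plate',(265,310,228,256),.008),('holder',(360,420,195,240),.012)):
    k=blob(grey,*b); v,u=np.nonzero(k)
    q=np.array([ray((a,c),z,K,E)[:2] for a,c in zip(u,v)],np.float32)
    r=cv2.minAreaRect(q); print(n,len(q),r, 'zmax',np.percentile(P[k][:,2],[5,50,95]).round(4))
k=blob(hsv[...,2]<90,265,310,228,256)&grey; v,u=np.nonzero(k); print('rib px',u.mean(),v.mean(),ray((u.mean(),v.mean()),.043,K,E))
for uv in((287,242),(331,228),(286,185),(237,213)): print(uv,ray(uv,.02,K,E).round(3))
E
```

```text
plate 439 ((0.433322936296463, 0.12349790334701538), (0.04636619985103607, 0.0956905335187912), 1.649480938911438) zmax [0.0029 0.0084 0.0424]
holder 901 ((0.5133910775184631, -0.17659200727939606), (0.1397932916879654, 0.06050068885087967), 65.22138214111328) zmax [0.0085 0.0137 0.0402]
rib px 285.9428571428571 241.85714285714286 [0.43022039 0.12262785 0.043     ]
(287, 242) [0.432 0.121 0.02 ]
(331, 228) [ 0.476 -0.004  0.02 ]
(286, 185) [0.6   0.131 0.02 ]
(237, 213) [0.512 0.27  0.02 ]
```

```bash
cat > rem.py <<'E'
# usage: rem.py x y z yaw_deg (world direction of tool y) -> tool-frame shift and spin
import sys
from h import *
x,y,z,yaw=map(float,sys.argv[1:5]); s=get_state()
ty=R.from_rotvec(s['tool_rot']).as_matrix()[:,1]
cur=np.degrees(np.arctan2(ty[1],ty[0])); sp=(cur-yaw+90)%180-90
print('t',round(s['time'],2),'pos',s['position'].round(4),'yaw',cur.round(2),'tilt',R.from_rotvec(s['tool_rot']).as_matrix()[:,2].round(3),'F',s['ft_force'].round(1),'grip',round(s['grip_width']*87,1),s['grip_force'])
print('shift',totool([x,y,z]).round(1),'spin',sp.round(2))
E
python3 rem.py .432 .123 .15 1.65
```

```text
t 0.1 pos [0.2282 0.6081 0.2356] yaw 69.44 tilt [-0.001 -0.002 -1.   ] F [-0.3  0.2  0.4] grip 86.8 0.0
shift [-361.2 -382.5   86.3] spin 67.79
```

Emit:
arm_command --pt "40 -28 -29 7 5" --pt "40 -55 -58 13 10" --pt "40 -83 -88 20 16" --pt "40 -111 -118 27 21" --pt "40 -139 -147 33 26"

```text
time: 0.52
position: [0.307, 0.4198, 0.2026]
tool_rot: [-1.248, -2.883, 0.002]
ft_force: [1.0, 0.4, -0.6]
grip_width: 0.708
grip_force: 0.0
```

```bash
python3 rem.py .432 .123 .15 1.65
```

```text
t 0.52 pos [0.307  0.4198 0.2026] yaw 43.2 tilt [-0.001 -0.001 -1.   ] F [ 1.   0.4 -0.6] grip 61.6 0.0
shift [-301.9 -112.    52.8] spin 41.55
```

Emit:
arm_command --pt "40 -37 -14 6 6" --pt "40 -74 -28 13 12" --pt "40 -112 -42 20 18" --pt "40 -150 -56 26 24" --pt "40 -188 -70 33 30"

```text
time: 0.93
position: [0.3854, 0.2355, 0.1702]
tool_rot: [-1.952, -2.461, -0.0]
ft_force: [0.9, 0.3, -0.2]
grip_width: 0.468
grip_force: 0.0
```

```bash
python3 rem.py .432 .123 .15 1.65
```

```text
t 0.93 pos [0.3854 0.2355 0.1702] yaw 13.16 tilt [ 0.  0. -1.] F [ 0.9  0.3 -0.2] grip 40.7 0.0
shift [-120.2   19.7   20.2] spin 11.51
```

Emit:
arm_command --pt "40 -38 6 7 4" --pt "40 -76 13 14 8" --pt "40 -112 19 20 11.5" --pt "40 -120 20 20 11.5" --pt "40 -120 20 20 11.5"

```text
time: 1.35
position: [0.4331, 0.1223, 0.1501]
tool_rot: [-2.19, -2.252, 0.002]
ft_force: [0.1, 1.2, 0.1]
grip_width: 0.46
grip_force: 0.0
```

```bash
python3 rem.py .432 .123 .15 1.65; python3 - <<'E'
from h import *
im,d,K,E=snap('wrist','w1.png'); np.savez('w1.npz',im=im,d=d,K=K,E=E); print(K.round(1).tolist(),E.round(3).tolist())
P=cloud(d,K,E); print(P[200,320])
E
```

```text
t 1.35 pos [0.4331 0.1223 0.1501] yaw 1.61 tilt [-0.001 -0.001 -1.   ] F [0.1 1.2 0.1] grip 40.0 0.0
shift [ 0.7 -1.   0.1] spin -0.04
[[278.0, 0.0, 317.6], [0.0, 278.0, 196.8], [0.0, 0.0, 1.0]] [[1.0, 0.027, 0.007, 0.43], [0.028, -0.953, -0.303, 0.207], [-0.001, 0.303, -0.953, 0.299], [0.0, 0.0, 0.0, 1.0]]
[0.43483654 0.12242822 0.0434214 ]
```

View pics/w1.png

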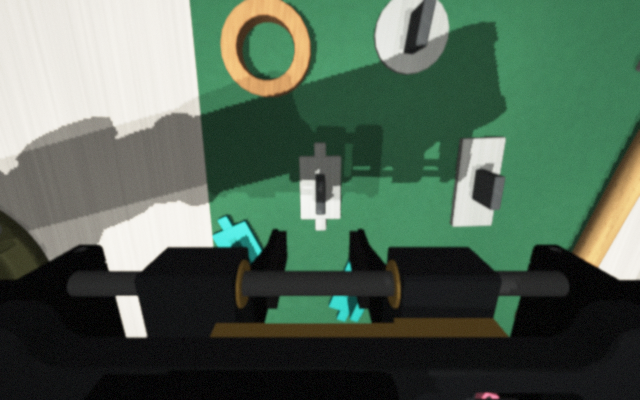

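The wrist view shows the eared plate at about (320,186). Its ears are at (320,148) and (320,225), and the dark rib is in the middle, roughly where I expected it.

```bash
python3 - <<'E'
from h import *
f=np.load('w1.npz'); im,d,K,E=[f[k] for k in('im','d','K','E')]
P=cloud(d,K,E); sub=np.zeros(d.shape,bool); sub[138:234,292:350]=1
hsv=cv2.cvtColor(im,cv2.COLOR_RGB2HSV)
near=sub
print(np.percentile(P[near][:,2],[2,30,60,80,99]).round(4))
k=near&(hsv[...,1]<60); cv2.imwrite('/tmp/k.png',k*255)
v,u=np.nonzero(k); q=np.array([ray((a,b),.008,K,E)[:2] for a,b in zip(u,v)],np.float32)
print('color',len(q),cv2.minAreaRect(q))
k=near&(P[...,2]>.004)&(P[...,2]<.012); q=P[k][:,:2].astype(np.float32); print('depth',len(q),cv2.minAreaRect(q))
k=near&(P[...,2]>.035); q=P[k][:,:2].astype(np.float32); print('rib',len(q),cv2.minAreaRect(q),P[k][:,2].mean())
E
```

```text
[-0.0002  0.0011  0.0078  0.0087  0.0442]
color 2949 ((0.4348090887069702, 0.1242440715432167), (0.045215100049972534, 0.09913021326065063), 1.8618214130401611)
depth 2380 ((0.43493321537971497, 0.12416006624698639), (0.04412403702735901, 0.09722501039505005), 2.0156476497650146)
rib 398 ((0.4403802156448364, 0.15732546150684357), (0.022721819579601288, 0.09921397268772125), 1.589401364326477) 0.06158049286037136[ WARN:0@0.514] global loadsave.cpp:1063 imwrite_ Unsupported depth image for selected encoder is fallbacked to CV_8U.
```

Emit:
arm_command --pt "40 2 2 35 -0.3" --pt "40 2 2 72 -0.3" --pt "40 2 2 105 -0.3" --pt "40 2 2 122 -0.3" --pt "40 2 2 124 -0.3" --newtons 55

```text
time: 1.82
position: [0.4311, 0.1288, 0.0233]
tool_rot: [-2.171, -2.267, 0.009]
ft_force: [1.0, -0.8, -0.1]
grip_width: 0.456
grip_force: 0.0
```

Emit:
arm_command --pt "0 0 0 0 0" --pt "0 0 0 0 0" --pt "0 0 0 0 0" --pt "0 0 0 0 0" --pt "0 0 0 0 0" --newtons 55

```text
time: 2.23
position: [0.4354, 0.1281, 0.0277]
tool_rot: [2.177, 2.264, 0.004]
ft_force: [-0.7, 0.1, 0.3]
grip_width: 0.165
grip_force: 0.0
```

```bash
python3 rem.py .5134 -.1766 .16 -24.8
```

```text
t 2.23 pos [0.4354 0.1281 0.0277] yaw 2.25 tilt [ 0.002  0.001 -1.   ] F [-0.7  0.1  0.3] grip 14.4 0.0
shift [-307.4   66.2 -132.5] spin 27.05
```

Emit:
arm_command --pt "20 -4 0 1 0" --pt "20 -4 0 1 0" --pt "20 -4 0 1 0" --pt "20 -4 0 1 0"

```text
time: 2.57
position: [0.4347, 0.1234, 0.0256]
tool_rot: [-2.178, -2.264, -0.0]
ft_force: [0.8, -0.1, -0.3]
grip_width: 0.224
grip_force: 0.0
```

```bash
python3 rem.py .4349 .1242 .026 1.9
```

```text
t 2.57 pos [0.4347 0.1234 0.0256] yaw 2.22 tilt [ 0.  0. -1.] F [ 0.8 -0.1 -0.3] grip 19.5 0.0
shift [ 0.8  0.2 -0.4] spin 0.32
```

Emit:
arm_command --pt "0 0 0 0 0" --pt "0 0 0 0 0" --pt "0 0 0 0 0" --pt "0 0 0 0 0" --pt "0 0 0 0 0" --newtons 55

```text
time: 2.98
position: [0.4349, 0.1236, 0.0256]
tool_rot: [2.177, 2.264, 0.001]
ft_force: [0.1, -0.0, -0.5]
grip_width: 0.109
grip_force: 55.0
```

```bash
python3 rem.py .5134 -.1766 .16 -24.8
```

```text
t 2.98 pos [0.4349 0.1236 0.0256] yaw 2.25 tilt [ 0.  0. -1.] F [ 0.1 -0.  -0.5] grip 9.5 55.00029819086194
shift [-303.1   66.7 -134.4] spin 27.05
```

Emit:
arm_command --pt "0 0 0 -15 0" --pt "0 0 0 -40 0" --pt "0 -20 4 -70 2" --pt "0 -55 12 -100 5" --pt "0 -90 20 -125 8"

```text
time: 3.4
position: [0.4562, 0.0402, 0.1475]
tool_rot: [-2.329, -2.108, -0.0]
ft_force: [1.7, -0.2, -3.2]
grip_width: 0.113
grip_force: 55.0
```

```bash
python3 rem.py .5134 -.1766 .14 -24.8
```

```text
t 3.4 pos [0.4562 0.0402 0.1475] yaw -5.7 tilt [-0.  0. -1.] F [ 1.7 -0.2 -3.2] grip 9.8 54.999762224033475
shift [-210.    78.4    7.4] spin 19.1
```

Emit:
arm_command --pt "0 -32 12 1 3" --pt "0 -65 24 2 6" --pt "0 -100 37 4 9" --pt "0 -135 50 5 12" --pt "0 -165 62 7 15"

```text
time: 3.82
position: [0.5013, -0.1329, 0.1392]
tool_rot: [-2.588, -1.78, 0.001]
ft_force: [0.9, 0.9, -3.5]
grip_width: 0.108
grip_force: 55.0
```

```bash
python3 rem.py .5134 -.1766 .14 -24.8
```

```text
t 3.82 pos [ 0.5013 -0.1329  0.1392] yaw -20.96 tilt [-0. -0. -1.] F [ 0.9  0.9 -3.5] grip 9.4 55.00011152587831
shift [-36.5  26.9  -0.8] spin 3.84
```

Emit:
arm_command --pt "0 -35 12 0 2" --pt "0 -70 23 0 3.8" --pt "0 -100 30 0 3.8" --pt "0 -110 32 0 3.8" --pt "0 -110 32 0 3.8"

```text
time: 4.23
position: [0.4906, -0.2485, 0.1389]
tool_rot: [2.648, 1.689, -0.004]
ft_force: [-0.0, -0.4, -2.5]
grip_width: 0.109
grip_force: 55.0
```

```bash
python3 rem.py .5134 -.1766 .14 -24.8; python3 - <<'E'
from h import *
im,d,K,E=snap('wrist','w2.png'); np.savez('w2.npz',im=im,d=d,K=K,E=E); print(E.round(3).tolist())
E
python3 rem.py .5134 -.1766 .14 -24.8;
```

```text
t 4.23 pos [ 0.4906 -0.2485  0.1389] yaw -24.93 tilt [-0.002 -0.002 -1.   ] F [-0.  -0.4 -2.5] grip 9.5 54.99954636208713
shift [74.8 -9.6 -1.3] spin -0.13
[[0.907, -0.402, -0.13, 0.526], [-0.422, -0.864, -0.276, -0.172], [-0.001, 0.304, -0.953, 0.287], [0.0, 0.0, 0.0, 1.0]]
t 4.28 pos [ 0.4915 -0.2456  0.1387] yaw -24.75 tilt [-0.002  0.    -1.   ] F [ 0.9  1.1 -2.9] grip 9.6 55.000136559829116
shift [71.8 -9.  -1.3] spin 0.05
```

View pics/w2.png

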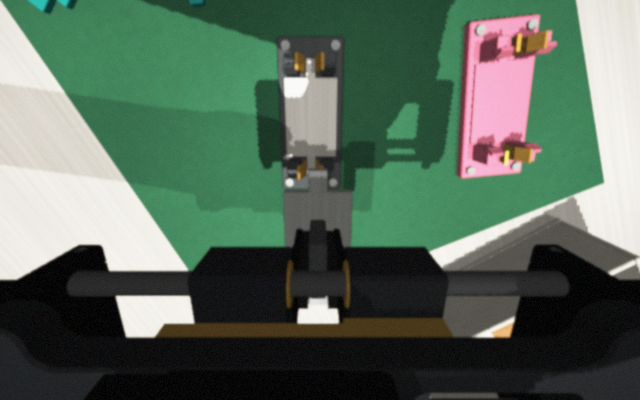

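The wrist view shows the holder at (283–342, 38–190), with its slots at about (310,62) and (310,168). The held plate's body edge is at v≈192, and its front ear sticks out to (317,172).

```bash
python3 rem.py .5134 -.1766 .14 -24.8; python3 - <<'E'
from h import *
im,d,K,E=snap('wrist','w3.png'); np.savez('w3.npz',im=im,d=d,K=K,E=E)
P=cloud(d,K,E); hsv=cv2.cvtColor(im,cv2.COLOR_RGB2HSV)
sub=np.zeros(d.shape,bool); sub[25:240,262:362]=1
H=lambda lo,hi:sub&(P[...,2]>lo)&(P[...,2]<hi)
for n,lo,hi in(('base',.0085,.016),('bed',.0165,.026),('post',.034,.05),('plate',.095,.125)):
    k=H(lo,hi); q=P[k].astype(np.float32); print(n,len(q),cv2.minAreaRect(q[:,:2].copy()) if len(q) else '',np.median(q[:,2]) if len(q) else '')
    v,u=np.nonzero(k); 
    if len(u): print('  px',u.min(),u.max(),v.min(),v.max())
g=sub&~((hsv[...,1]>90)&(hsv[...,0]>60)&(hsv[...,0]<90)); 
big=cv2.resize(im[20:250,220:400],None,fx=3.2,fy=2.6*1.0,interpolation=cv2.INTER_CUBIC); cv2.imwrite('pics/w3c.png',big[:,:,::-1])
np.set_printoptions(linewidth=200)
for v in range(30,236,6): print(v,(P[v,276:352:5,2]*1000).round(0).astype(int))
E
python3 rem.py .5134 -.1766 .14 -24.8;
```

```text
t 4.28 pos [ 0.4915 -0.2456  0.1387] yaw -24.75 tilt [-0.002  0.    -1.   ] F [ 0.9  1.1 -2.9] grip 9.6 55.000136559829116
shift [71.8 -9.  -1.3] spin 0.05
base 6979 ((0.5157398581504822, -0.17662571370601654), (0.13704578578472137, 0.060113269835710526), 65.0068130493164) 0.014219374
  px 278 344 41 190
bed 177 ((0.5156210064888, -0.17772938311100006), (0.12870557606220245, 0.049874670803546906), 64.96113586425781) 0.017357064
  px 283 340 46 188
post 1271 ((0.5152506828308105, -0.17754092812538147), (0.10295172780752182, 0.042005665600299835), 64.99246978759766) 0.040835343
  px 284 336 57 182
plate 3294 ((0.5013124942779541, -0.22222194075584412), (0.047358572483062744, 0.04415132850408554), 65.37527465820312) 0.12136853
  px 283 352 168 239
30 [3 1 2 2 0 1 2 2 1 2 1 0 1 2 1 0]
36 [2 0 1 4 1 2 1 2 1 1 2 2 0 2 2 1]
42 [-1 13 13 12 12 12 12 13 13 11 13 13 11 12  1  1]
48 [ 2 11 16 14 12 11 13 12 12 12 14 12 16 12  1  1]
54 [ 1 12 15 12 12 13 12 12 12 13 14 11 15 13  1  1]
60 [ 0 12 40 40 48 44 14 14 36 47 40 39 39 13  0  1]
66 [ 2 12 40 39 48 44 13 16 36 47 39 38 38 12  1  2]
72 [ 2
[... 1163 characters left out ...]
20 121 121 121 120 121 122 122 121 121 121 121 123 121]
198 [  1   1 121 121 122 123 120 121 121 122 121 122 121 122 122 122]
204 [  2   0 122 121 121 121 121 121 121 122 122 122 120 121 123 123]
210 [  1   0 122 121 122 121 121 122 122 121 121 121 122 121 122 121]
216 [  0   1 122 122 122 121 121 287 120 122 122 120 121 121 120 121]
222 [  0   1 121 121 122 121 123 128 127 127 122 121 122 120 121 121]
228 [  1   0 121 121 123 122 121 287 136 135 122 121 124 121 121 120]
234 [  1   1 120 122 134 133 130 144 145 144 130 131 135 121 122   0]
t 4.33 pos [ 0.4923 -0.2437  0.1387] yaw -24.59 tilt [-0.001  0.001 -1.   ] F [ 0.1  0.2 -2.1] grip 9.6 55.00005003064871
shift [69.8 -8.7 -1.3] spin 0.21
```

View pics/w3c.png

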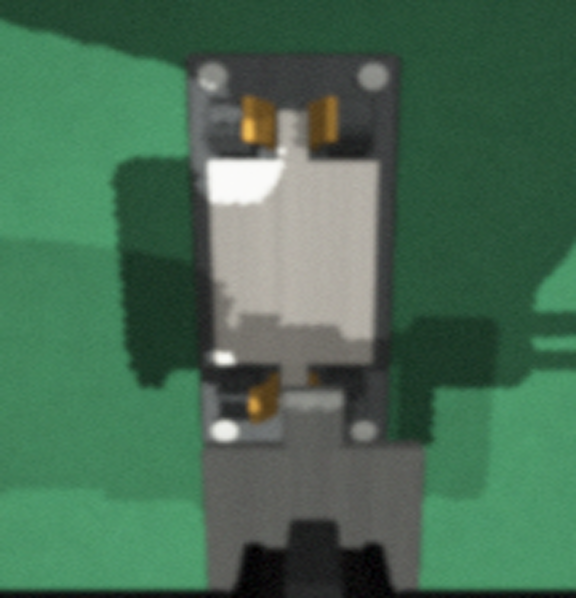

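The crop shows the held plate's front ear right in front of the near slot, and both slots clear. Next I work out the plate-to-holder offset from this one depth image.

```bash
cat > off.py <<'E'
import sys
from h import *
def meas(f,c=(.5152,-.1778),a=65.0,lat=None):
    im,d,K,E=[f[k] for k in('im','d','K','E')]
    P=cloud(d,K,E).reshape(-1,3); P=P[(d.ravel()>0)]
    y=np.array([np.cos(np.radians(a)),np.sin(np.radians(a))]); x=np.array([y[1],-y[0]])
    Q=P.copy(); Q[:,0]=(P[:,:2]-c)@x; Q[:,1]=(P[:,:2]-c)@y
    return Q*1000   # holder frame, mm
E
python3 - <<'E'
from off import *
Q=meas(np.load('w3.npz'))
mid=lambda v:(round((np.percentile(v,1)+np.percentile(v,99))/2,2),round(np.percentile(v,99)-np.percentile(v,1),1),len(v))
near=(abs(Q[:,0])<60)&(abs(Q[:,1])<90)
for s in(1,-1):
    k=near&(Q[:,2]>36)&(Q[:,2]<52)&(s*Q[:,1]>30)&(s*Q[:,1]<60); print('post',s,'x',mid(Q[k,0]),'y',np.percentile(Q[k,1],[1,99]).round(1))
k=near&(Q[:,2]>14.)&(Q[:,2]<19)&(abs(Q[:,1])<34)&(abs(Q[:,0])<20); print('bed z',np.median(Q[k,2]),Q[k,2].mean())
k=near&(Q[:,2]>9.5)&(Q[:,2]<13.)&(abs(Q[:,1])<72); print('base',mid(Q[k,0]),np.percentile(Q[k,1],[1,99]).round(1))
p=near&(Q[:,2]>110)&(Q[:,2]<126)
print('plate rect',cv2.minAreaRect(Q[p][:,:2].astype(np.float32)))
w=[]
for y0 in range(-90,-10,4):
    r=Q[p&(Q[:,1]>=y0)&(Q[:,1]<y0+4),0]
    if len(r)>5: print(y0,len(r),r.min().round(1),r.max().round(1),((r.min()+r.max())/2).round(2))
print('ear tip y',np.percentile(Q[p,1],[99,99.8]),Q[p,1].max())
s=get_state(); c=np.array(s['position']); y=np.radians(65.0); Y=np.array([np.cos(y),np.sin(y)]); X=np.array([Y[1],-Y[0]]); print('tcp in holder',(c[:2]-(.5152,-.1778))@X*1000,(c[:2]-(.5152,-.1778))@Y*1000)
E
```

```text
post 1 x (np.float64(0.04), np.float64(41.5), 820) y [36.6 51.6]
post -1 x (np.float64(-0.03), np.float64(41.6), 430) y [-50.9 -36.1]
bed z 15.1120653302943 15.144151170061015
base (np.float64(-0.03), np.float64(59.5), 2435) [-64.3  69.5]
plate rect ((6.203361511230469, -48.906700134277344), (52.95579528808594, 44.12076950073242), 89.95523834228516)
-78 10 -14.4 28.2 6.91
-74 100 -15.2 27.9 6.39
-70 109 -15.7 27.8 6.03
-66 150 -15.6 27.7 6.02
-62 284 -15.5 28.3 6.35
-58 368 -15.3 28.0 6.35
-54 397 -15.9 27.8 5.96
-50 409 -15.8 27.7 5.93
-46 411 -15.6 28.2 6.3
-42 431 -15.4 28.1 6.31
-38 373 -15.4 27.9 6.24
-34 115 0.3 12.1 6.2
-30 131 0.4 12.1 6.23
-26 143 0.2 12.1 6.15
ear tip y [-22.96238992 -22.6897185 ] -22.430965535867404
tcp in holder 7.089135617033917 -69.39722847770989
```

Emit:
arm_command --pt "0 25 -2 0 0" --pt "0 50 -4 5 0" --pt "0 69 -6.2 20 0" --pt "0 70 -6.2 35 0" --pt "0 70 -6.2 38 0"

```text
time: 4.75
position: [0.5155, -0.173, 0.0987]
tool_rot: [-2.633, -1.705, 0.004]
ft_force: [0.1, -0.4, -3.6]
grip_width: 0.107
grip_force: 55.0
```

Emit:
arm_command --pt "0 0 0 0 0" --pt "0 0 0 0 0"

```text
time: 4.92
position: [0.5162, -0.1781, 0.1017]
tool_rot: [2.643, 1.699, -0.0]
ft_force: [0.2, 0.3, -2.0]
grip_width: 0.109
grip_force: 55.0
```

```bash
python3 rem.py .5152 -.1778 .1 -25; cat > chk.py <<'E'
from off import *
im,d,K,E=snap('wrist','c%s.png'%sys.argv[1]); np.savez('c.npz',im=im,d=d,K=K,E=E)
Q=meas(np.load('c.npz'))
near=(abs(Q[:,0])<60)&(abs(Q[:,1])<90)
zt=float(sys.argv[2]); p=near&(abs(Q[:,2]-zt)<7); print('plate z',np.median(Q[p,2]),'n',p.sum())
for y0 in range(-4,60,4):
    k=p&(Q[:,1]>=y0)&(Q[:,1]<y0+4); r=Q[k,0]
    if len(r)>5: print(y0,len(r),r.min().round(1),r.max().round(1),((r.min()+r.max())/2).round(2),Q[k,2].mean().round(2))
print('ear tip y',Q[p,1].max(),np.percentile(Q[p,1],99.5))
k=near&(Q[:,2]>9)&(Q[:,2]<14)&(abs(Q[:,1])<73)&(Q[:,1]>54); print('base end x',np.percentile(Q[k,0],[1,99]).round(1),'y',np.percentile(Q[k,1],[99.5]).round(1))
E
python3 chk.py 1 82; python3 rem.py .5152 -.1778 .1 -25
```

```text
t 4.92 pos [ 0.5162 -0.1781  0.1017] yaw -24.53 tilt [-0. -0. -1.] F [ 0.2  0.3 -2. ] grip 9.5 54.99997431412339
shift [-0.1 -1.   1.7] spin 0.47
plate z 84.374368939242 n 3534
-4 64 -21.4 21.9 0.24 84.27
0 106 -22.0 21.6 -0.18 84.44
4 121 -22.0 21.5 -0.27 84.45
8 245 -21.7 22.0 0.16 84.54
12 297 -21.8 21.9 0.06 84.41
16 424 -21.6 21.6 0.01 84.61
20 390 -22.1 21.4 -0.33 84.43
24 415 -21.9 21.9 0.01 84.4
28 413 -21.9 21.9 -0.0 84.45
32 504 -21.7 21.7 0.04 83.15
36 121 -6.0 5.2 -0.41 84.41
40 122 -6.0 5.8 -0.13 84.41
44 128 -6.0 5.7 -0.15 84.36
48 68 -6.1 5.6 -0.26 82.08
ear tip y 49.03660358589192 48.728450782056996
base end x [-29.2  29.3] y [70.3]
t 4.97 pos [ 0.5165 -0.1786  0.1022] yaw -24.58 tilt [ 0.001 -0.    -1.   ] F [-0.7 -0.4 -3.4] grip 9.6 54.99986965209246
shift [ 0.2 -1.5  2.1] spin 0.42
```

Emit:
arm_command --pt "0 0 0 8 0" --pt "0 0 0 18 0" --pt "0 0 0 24 0" --pt "0 0 0 26 0" --pt "0 0 0 26 0"

```text
time: 5.38
position: [0.5153, -0.1783, 0.0743]
tool_rot: [-2.642, -1.697, 0.003]
ft_force: [-0.3, 0.3, -2.1]
grip_width: 0.112
grip_force: 55.0
```

Emit:
arm_command --pt "0 0 0 2 0" --pt "0 0 0 4 0" --pt "0 0 0 6 0" --pt "0 0 0 8 0" --pt "0 0 0 10 0"

```text
time: 5.8
position: [0.5162, -0.1782, 0.0653]
tool_rot: [-2.643, -1.698, -0.0]
ft_force: [0.0, 0.1, -2.0]
grip_width: 0.112
grip_force: 55.0
```

```bash
python3 rem.py .5152 -.1778 .0407 -25
```

```text
t 5.8 pos [ 0.5162 -0.1782  0.0653] yaw -24.56 tilt [-0.  0. -1.] F [ 0.   0.1 -2. ] grip 9.7 55.0027830619365
shift [-0.1 -1.1 24.6] spin 0.44
```

Emit:
arm_command --pt "0 0 0 1 0" --pt "0 0 0 2 0" --pt "0 0 0 3 0" --pt "0 0 0 4 0" --pt "0 0 0 5 0"

```text
time: 6.22
position: [0.5165, -0.1783, 0.0611]
tool_rot: [-2.643, -1.698, -0.001]
ft_force: [-3.5, 0.2, 8.5]
grip_width: 0.108
grip_force: 55.0
```

Emit:
arm_command --pt "0 0 0 1 0" --pt "0 0 0 2 0" --pt "0 0 0 3 0" --pt "0 0 0 4 0" --pt "0 0 0 5 0"

```text
time: 6.63
position: [0.5163, -0.1783, 0.0553]
tool_rot: [2.643, 1.698, 0.0]
ft_force: [-1.8, 0.7, 2.3]
grip_width: 0.106
grip_force: 55.0
```

```bash
python3 rem.py .5152 -.1778 .0407 -25
```

```text
t 6.63 pos [ 0.5163 -0.1783  0.0553] yaw -24.56 tilt [ 0.  0. -1.] F [-1.8  0.7  2.3] grip 9.2 55.003353003412485
shift [-0.  -1.2 14.6] spin 0.44
```

Emit:
arm_command --pt "0 0 0 1.2 0" --pt "0 0 0 2.4 0" --pt "0 0 0 3.6 0" --pt "0 0 0 4.8 0" --pt "0 0 0 6 0"

```text
time: 7.05
position: [0.5162, -0.1783, 0.0493]
tool_rot: [2.643, 1.698, 0.0]
ft_force: [-1.4, 1.0, 2.0]
grip_width: 0.107
grip_force: 55.0
```

Emit:
arm_command --pt "0 0 0 0.4 0" --pt "0 0 0 0.8 0" --pt "0 0 0 1.2 0" --pt "0 0 0 1.6 0" --pt "0 0 0 2 0"

```text
time: 7.47
position: [0.5163, -0.1783, 0.0474]
tool_rot: [2.643, 1.698, 0.0]
ft_force: [-1.4, 0.6, 2.2]
grip_width: 0.112
grip_force: 55.0
```

Emit:
arm_command --pt "0 0 0 0.4 0" --pt "0 0 0 0.8 0" --pt "0 0 0 1.2 0" --pt "0 0 0 1.6 0" --pt "0 0 0 1.6 0"

```text
time: 7.88
position: [0.5162, -0.1783, 0.0457]
tool_rot: [2.643, 1.698, 0.0]
ft_force: [-0.8, -0.2, 1.7]
grip_width: 0.109
grip_force: 55.0
```

Emit:
arm_command --pt "0 0 0 0.4 0" --pt "0 0 0 0.8 0" --pt "0 0 0 1.2 0" --pt "0 0 0 1.6 0" --pt "0 0 0 1.6 0"

```text
time: 8.3
position: [0.5162, -0.1783, 0.0441]
tool_rot: [2.643, 1.698, 0.0]
ft_force: [-0.6, 0.1, 1.2]
grip_width: 0.11
grip_force: 55.0
```

Emit:
arm_command --pt "0 0 0 0.4 0" --pt "0 0 0 0.8 0" --pt "0 0 0 1.2 0" --pt "0 0 0 1.6 0" --pt "0 0 0 1.6 0"

```text
time: 8.72
position: [0.5162, -0.1782, 0.0425]
tool_rot: [-2.643, -1.698, -0.0]
ft_force: [-0.9, 0.8, 2.6]
grip_width: 0.11
grip_force: 55.0
```

Emit:
arm_command --pt "0 0 0 0.3 0" --pt "0 0 0 0.5 0" --pt "0 0 0 0.7 0" --pt "0 0 0 0.7 0"

```text
time: 9.05
position: [0.5162, -0.1782, 0.0419]
tool_rot: [-2.643, -1.698, -0.0]
ft_force: [-1.2, 0.6, 2.1]
grip_width: 0.107
grip_force: 55.0
```

Underside is at about 16.3 mm. I'll continue gently.

Emit:
arm_command --pt "0 0 0 0.2 0" --pt "0 0 0 0.4 0" --pt "0 0 0 0.6 0" --pt "0 0 0 0.6 0"

```text
time: 9.38
position: [0.5162, -0.1782, 0.0413]
tool_rot: [2.643, 1.698, 0.0]
ft_force: [-2.3, 0.1, 1.9]
grip_width: 0.113
grip_force: 55.0
```

Emit:
arm_command --pt "0 0 0 0.2 0" --pt "0 0 0 0.4 0" --pt "0 0 0 0.5 0" --pt "0 0 0 0.5 0"

```text
time: 9.72
position: [0.5162, -0.1783, 0.0408]
tool_rot: [2.643, 1.698, 0.0]
ft_force: [-1.0, -0.1, 2.0]
grip_width: 0.11
grip_force: 55.0
```

Emit:
arm_command --pt "0 0 0 0.2 0" --pt "0 0 0 0.4 0" --pt "0 0 0 0.4 0"

```text
time: 9.97
position: [0.5162, -0.1783, 0.0404]
tool_rot: [2.643, 1.698, 0.0]
ft_force: [-1.5, 0.7, 2.8]
grip_width: 0.11
grip_force: 55.0
```

Emit:
arm_command --pt "0 0 0 0.2 0" --pt "0 0 0 0.4 0" --pt "0 0 0 0.4 0"

```text
time: 10.22
position: [0.5162, -0.1783, 0.0402]
tool_rot: [-2.643, -1.698, -0.0]
ft_force: [-0.9, 1.1, 4.6]
grip_width: 0.114
grip_force: 55.0
```

Emit:
arm_command --pt "0 0 0 0.2 0" --pt "0 0 0 0.4 0" --pt "0 0 0 0.4 0"

```text
time: 10.47
position: [0.5162, -0.1783, 0.04]
tool_rot: [-2.643, -1.698, -0.0]
ft_force: [-1.9, 1.1, 6.8]
grip_width: 0.111
grip_force: 55.0
```

Emit:
arm_command --pt "0 0 0 0.2 0" --pt "0 0 0 0.3 0" --pt "0 0 0 0.3 0"

```text
time: 10.72
position: [0.5163, -0.1783, 0.04]
tool_rot: [-2.643, -1.698, -0.001]
ft_force: [-3.4, 0.6, 7.8]
grip_width: 0.111
grip_force: 55.0
```

Emit:
arm_command --pt "0 0 0 0.3 0" --pt "0 0 0 0.6 0" --pt "0 0 0 0.9 0" --pt "0 0 0 1.2 0" --pt "0 0 0 1.2 0"

```text
time: 11.13
position: [0.5163, -0.1783, 0.0395]
tool_rot: [-2.642, -1.697, -0.001]
ft_force: [-5.2, 2.3, 15.6]
grip_width: 0.112
grip_force: 55.0
```

```bash
python3 rem.py .5162 -.1783 .0407 -25
```

```text
t 11.13 pos [ 0.5163 -0.1783  0.0395] yaw -24.57 tilt [ 0.     0.001 -1.   ] F [-5.2  2.3 15.6] grip 9.7 55.00388924963772
shift [-0.  -0.1 -1.2] spin 0.43
```

Emit:
arm_command --pt "0 0 -0.2 0.2 0" --pt "0 0 -0.4 0.4 0" --pt "0 0 -0.5 0.5 0" --pt "0 0 -0.5 0.5 0"

```text
time: 11.47
position: [0.5163, -0.1783, 0.0395]
tool_rot: [-2.643, -1.698, -0.002]
ft_force: [-5.6, 1.9, 18.4]
grip_width: 0.109
grip_force: 55.0
```

```bash
python3 rem.py .5162 -.1783 .0407 -25
```

```text
t 11.47 pos [ 0.5163 -0.1783  0.0395] yaw -24.56 tilt [ 0.001  0.001 -1.   ] F [-5.6  1.9 18.4] grip 9.5 55.00538533553481
shift [-0.  -0.1 -1.2] spin 0.44
```

Emit:
arm_command --pt "0 0 -0.3 0.2 0" --pt "0 0 -0.3 0.2 0" --pt "0 0 -0.3 0.2 0" --pt "0 0 -0.3 0.2 0" --pt "0 0 -0.3 0.2 0"

```text
time: 11.88
position: [0.5163, -0.1783, 0.0394]
tool_rot: [2.643, 1.698, 0.003]
ft_force: [-4.5, 1.7, 17.9]
grip_width: 0.107
grip_force: 55.0
```

Emit:
arm_command --pt "0 0 0 0 0" --pt "0 0 0 0 0" --pt "0 0 0 0 0" --pt "0 0 0 0 0" --pt "0 0 0 0 0"

```text
time: 12.3
position: [0.5163, -0.1783, 0.0395]
tool_rot: [2.643, 1.698, 0.003]
ft_force: [-5.4, 2.4, 18.3]
grip_width: 0.113
grip_force: 55.0
```

Emit:
arm_command --pt "0 0 0 0 0" --pt "0 0 0 0 0" --pt "0 0 0 0 0" --pt "0 0 0 0 0" --pt "0 0 0 0 0"

```text
time: 12.72
position: [0.5163, -0.1783, 0.0395]
tool_rot: [2.643, 1.698, 0.003]
ft_force: [-4.4, 0.8, 17.4]
grip_width: 0.111
grip_force: 55.0
```

Emit:
arm_command --pt "0 0 0 0.15 0" --pt "0 0 0 0.3 0" --pt "0 0 0 0.3 0" --pt "0 0 0 0.3 0"

```text
time: 13.05
position: [0.5163, -0.1783, 0.0394]
tool_rot: [2.643, 1.698, 0.003]
ft_force: [-5.9, 2.2, 19.4]
grip_width: 0.11
grip_force: 55.0
```

Emit:
arm_command --pt "0 0 0 0 0" --pt "0 0 0 0 0" --pt "0 0 0 0 0" --pt "0 0 0 0 0" --pt "0 0 0 0 0"

```text
time: 13.47
position: [0.5163, -0.1783, 0.0394]
tool_rot: [2.643, 1.698, 0.003]
ft_force: [-6.1, 2.6, 20.3]
grip_width: 0.112
grip_force: 55.0
```

Emit:
arm_command --pt "0 0 0 0 0" --pt "0 0 0 0 0" --pt "0 0 0 0 0" --pt "0 0 0 0 0" --pt "0 0 0 0 0"

```text
time: 13.88
position: [0.5163, -0.1783, 0.0393]
tool_rot: [-2.643, -1.698, -0.003]
ft_force: [-6.1, 2.3, 19.7]
grip_width: 0.111
grip_force: 55.0
```

Emit:
arm_command --pt "0 0 -0.3 -0.7 0" --pt "0 0 -0.5 -1.4 0" --pt "0 0 -0.5 -2 0" --pt "0 0 -0.5 -2 0"

```text
time: 14.22
position: [0.5162, -0.1782, 0.0398]
tool_rot: [2.641, 1.697, 0.003]
ft_force: [0.7, -0.9, 6.1]
grip_width: 0.111
grip_force: 55.0
```

Emit:
arm_command --pt "28 0 0 0 0" --pt "28 0 0 0 0" --pt "28 0 0 0 0" --pt "28 0 0 0 0" --pt "28 0 0 0 0"

```text
time: 14.63
position: [0.5146, -0.1776, 0.0386]
tool_rot: [-2.642, -1.698, 0.001]
ft_force: [0.6, 0.6, -0.1]
grip_width: 0.305
grip_force: 0.0
```

```bash
python3 rem.py .5162 -.1783 .15 -25
```

```text
t 14.63 pos [ 0.5146 -0.1776  0.0386] yaw -24.55 tilt [-0.001  0.    -1.   ] F [ 0.6  0.6 -0.1] grip 26.5 0.0
shift [  -0.     1.7 -111.4] spin 0.45
```

Emit:
arm_command --pt "30 0 1.5 -6 0" --pt "30 0 1.5 -20 0" --pt "30 0 1.5 -45 0" --pt "30 0 1.5 -75 0" --pt "30 -20 1.5 -100 0"

```text
time: 15.05
position: [0.5101, -0.1929, 0.1408]
tool_rot: [-2.638, -1.705, -0.003]
ft_force: [1.4, 1.0, 0.1]
grip_width: 0.344
grip_force: 0.0
```

Emit:
arm_command --pt "30 -20 0 -8 0" --pt "30 -35 0 -10 0" --pt "30 -40 0 -10 0" --pt "30 -40 0 -10 0" --pt "30 -40 0 -10 0"

```text
time: 15.47
position: [0.4915, -0.2321, 0.1487]
tool_rot: [-2.642, -1.698, -0.0]
ft_force: [-0.4, 0.3, 0.3]
grip_width: 0.343
grip_force: 0.0
```

```bash
python3 - <<'E'
from off import *
im,d,K,E=snap('wrist','end.png'); np.savez('end.npz',im=im,d=d,K=K,E=E)
Q=meas(np.load('end.npz')); near=(abs(Q[:,0])<35)&(abs(Q[:,1])<75)
for nm,x0,x1,y0,y1 in(('+y-edge',-20,20,22,33),('-y-edge',-20,20,-33,-22),('+x',12,20,-20,20),('-x',-20,-12,-20,20),('ear+',-4,4,39,48),('ear-',-4,4,-48,-39),('rib',-3,3,-14,14)):
    k=near&(Q[:,0]>x0)&(Q[:,0]<x1)&(Q[:,1]>y0)&(Q[:,1]<y1); print(nm,k.sum(),np.median(Q[k,2]).round(2),Q[k,2].mean().round(2))
k=near&(Q[:,2]>20)&(Q[:,2]<26)&(abs(Q[:,0])<25); print(cv2.minAreaRect(Q[k][:,:2].astype(np.float32)))
print(get_state()['time'],get_state()['position'])
cv2.imwrite('pics/endc.png',cv2.resize(im[0:240,200:440],None,fx=2.4,fy=2.4)[:,:,::-1])
E
```

```text
+y-edge 504 22.67 22.65
-y-edge 8129 228.56 224.8
+x 345 22.61 22.58
-x 363 22.66 22.65
ear+ 90 22.67 22.63
ear- 69 22.65 22.61
rib 241 57.62 57.62
((0.18709373474121094, -0.3867950439453125), (44.005393981933594, 97.35945892333984), 0.3251209259033203)
15.5167 [ 0.49165584 -0.23159989  0.14848161]
```

View pics/endc.png

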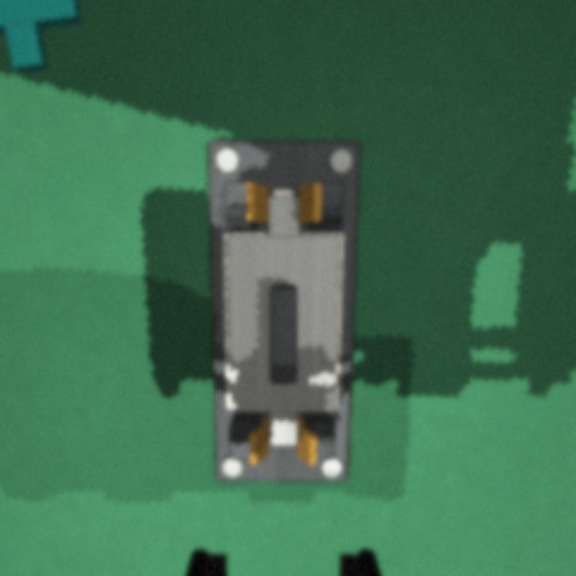

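The crop shows the plate seated: both ears are between the clips at crop (284,210) and (284,432). Body edges, ears and sides all read 22.6 mm, so the plate is level.

```bash
python3 -c "
from bench import close_job
print(close_job())"
```

```text
the job is handed in; nothing more can be done
None
```

The die plate is seated flat on the holder's bed with both ears in the slots: it was pressed home with a steady push that read about 20 N (20.3 N highest reading), then released, and the job was handed in at about 15.5 s.

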